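Confirm the picks at the stations

ROBOT

A 7-joint arm with a two-finger parallel gripper is mounted at the origin on a cart in front of the work surface, level with it; the furniture and walls round the work are solid. World frame = base frame: x ahead of the robot, y to its left, z up, the work surface at z = 0. Lengths are in m, angles in degrees, forces in N, time in s.
With the tool pointing down it reaches from about 0.425 to 0.875 m from the base axis. Payload 4.7 kg.
Tool frame: the origin (TCP) lies between the finger pads; the fingertips stand 17 mm ahead of it and the grasp point (between the pads) lies 2 mm behind it; z points along the fingers, y is the line along which they close (so a half turn about z gives the same grasp; the last joint's range is limited). The gripper opens to 87 mm and grips with 3 to 60 N. Pads are 19 mm wide; open, the fingers measure 117 mm over their backs; the gripper's body (75 mm by 190 mm) begins 51 mm behind the grasp point.
Start: joints at [-73.619, 18.392, -4.016, 83.108, 1.295, 78.541, -3.26], TCP at [0.175, 0.626, 0.24] pointing down, gripper open.
Joint ranges: [-163.93, 163.93], [-17.29, 119.83], [-79.2, 71.16], [3.27, 140.29], [-89.18, 269.18], [5.43, 117.66], [-154.24, 154.24]. Speed limits (degrees/s): [147.25, 147.25, 180, 180, 180, 180, 180].

INTERFACE

Orientations are given as [roll, pitch, yaw] about the fixed x, y, z axes, in that order (R = Rz(yaw) Ry(pitch) Rx(roll)).
In Python, from cell import env, cams gives the robot as it stands.
- The arm moves only by the shell command python3 -m pendant 'ROWS' [FORCE]. ROWS is JSON, a list of rows, each an object of numbers: "tx", "ty", "tz": the shift along the tool's x, y, z each as a share of 0.05 m, from -1 to 1; "spin": the turn about the tool's z as a share of 4 degrees, from -1 to 1; "claw": the closure, from 0 (fully open) to 1 (shut). A call has 1 to 10 rows; each row shifts and turns the commanded pose from where the row before left it, along the tool's axes as they then stand; what a row does not reach is not made up. A row lasts 1/8 s, in which the tool goes at most 62.5 mm and 10.7 degrees, less where a joint would pass 70% of its speed; a pose out of reach is approached as far as the arm can. A call with a number of a shift or a turn outside -1 to 1 is refused whole. A call with a gripper value outside its range is refused whole. The fingers move at their own pace and stop on an object; FORCE is the grip in N (left out, the last holds). Time passes only in rows, so rows that do not move let the fingers close. It gives the time, the measured TCP pose, the force, the opening and the grip force at its end, in the units of the state.
- env.get_obs(): the state, without advancing time (a new reading comes with each control period).
- cams.read_camera(name): name is "side" or "top" or "wrist"; returns the picture (480x640x3 uint8, red, green, blue); there is no depth.
- cams.camera_info(name): a dict with "fx", "fy", "cx", "cy" (pixels), "k1" (the pictures are not rectified: a ray, as slopes to the right and down, at radius r is drawn at 1 + k1 r^2 times it, then the intrinsics apply), "rvec" (rotation vector, rad) and "tvec" (3), from world to camera coordinates, as OpenCV has them. Camera axes: x right, y down, z forward; pixel columns grow to the right and rows downward; lengths in m; the calibration is good to about 2 mm. A picture is of the moment at which its call begins: read the wrist's pose just before it. camera_info takes no time and is no camera call; for the wrist camera it gives the pose at the moment of the call.
- env.sign_off(): hands the job in; it is judged then, once.
The state is a dict: "time_s": time; "qpos": joint angles; "joint_velocities": joint speeds; "effort": joint torques, N m; "tool_pos": TCP position; "tool_rot": TCP orientation; "force": force on the tool from outside, world axes, zero at the start; "wrist_torque": the same for the moment, N m; "grip_width": finger opening in m; "grasp_force": force on a finger pad.
Only numpy, scipy, OpenCV 4.12 (cv2) and the standard library are available. Lean on these libraries where they do the work, as an engineer would, in place of code of your own. Each camera call takes 0.05 s, during which the arm holds its last target. There are 200 camera calls.

TASK

Confirm today's stock check at the pick stations by pressing their green buttons lightly with the fingertips, each fully in until it stays down: first the button in front of the black tin, then the one in front of the purple carton, then the one in front of the white label roll. The tamper's button must stay out, and the goods must stay standing where they are: lift and shift nothing.

Things in the scene. Friction and masses are not known exactly. Their poses are not given: they have to be found in the camera images.
- station_tin: grey pick station fixed to the bench, carrying the black screw-lid tin (65 mm across, 68 mm tall); base plate 170 x 116 x 12 mm, with a raised button housing (46 x 64 mm, top 30 mm above the bench) at its front end, towards the robot, and the goods on the mat behind. Origin: centre of the underside; x from the button to the goods, z up
- tin_button_top (a point): centre of the top of the green mushroom button of the station of the black screw-lid tin (65 mm across, 68 mm tall); 34 mm across, 56 mm in front of the station's centre; its top is 48 mm above the bench when out. This point goes down with the button; pushed fully in, the button still stands 9 mm proud of its housing
- button_tin (a joint): how far this button is pushed in, m: 0 out, 0.009 fully in. Button and bezel sit on a rubber cushion that gives way by about 1 mm for every 3 N and springs back. It goes straight down against about 2.5 N of friction, has no spring, and stays where it is left (at about 0.009)
- item_tin: the black screw-lid tin (65 mm across, 68 mm tall), loose on its station, about 30 mm behind the station's centre and about 86 mm behind the button; origin at the centre of its underside, 12 mm above the bench
- station_carton: grey pick station fixed to the bench, carrying the narrow purple carton (105 x 41 x 59 mm, lying long side across the station); base plate 170 x 116 x 12 mm, with a raised button housing (46 x 64 mm, top 30 mm above the bench) at its front end, towards the robot, and the goods on the mat behind. Origin: centre of the underside; x from the button to the goods, z up
- carton_button_top (a point): centre of the top of the green mushroom button of the station of the narrow purple carton (105 x 41 x 59 mm, lying long side across the station); 34 mm across, 56 mm in front of the station's centre; its top is 48 mm above the bench when out. This point goes down with the button; pushed fully in, the button still stands 9 mm proud of its housing
- button_carton (a joint): how far this button is pushed in, m: 0 out, 0.009 fully in. Button and bezel sit on a rubber cushion that gives way by about 1 mm for every 3 N and springs back. It goes straight down against about 2.5 N of friction, has no spring, and stays where it is left (at about 0.009)
- item_carton: the narrow purple carton (105 x 41 x 59 mm, lying long side across the station), loose on its station, about 30 mm behind the station's centre and about 86 mm behind the button; origin at the centre of its underside, 12 mm above the bench
- station_roll: grey pick station fixed to the bench, carrying the white roll of paper labels (83 mm across, 30 mm tall, lying flat); base plate 170 x 116 x 12 mm, with a raised button housing (46 x 64 mm, top 30 mm above the bench) at its front end, towards the robot, and the goods on the mat behind. Origin: centre of the underside; x from the button to the goods, z up
- roll_button_top (a point): centre of the top of the green mushroom button of the station of the white roll of paper labels (83 mm across, 30 mm tall, lying flat); 34 mm across, 56 mm in front of the station's centre; its top is 48 mm above the bench when out. This point goes down with the button; pushed fully in, the button still stands 9 mm proud of its housing
- button_roll (a joint): how far this button is pushed in, m: 0 out, 0.009 fully in. Button and bezel sit on a rubber cushion that gives way by about 1 mm for every 3 N and springs back. It goes straight down against about 2.5 N of friction, has no spring, and stays where it is left (at about 0.009)
- item_roll: the white roll of paper labels (83 mm across, 30 mm tall, lying flat), loose on its station, about 30 mm behind the station's centre and about 86 mm behind the button; origin at the centre of its underside, 12 mm above the bench
- station_tamper: grey pick station fixed to the bench, carrying the coffee tamper (58 mm steel foot, wooden knob, 86 mm tall); base plate 170 x 116 x 12 mm, with a raised button housing (46 x 64 mm, top 30 mm above the bench) at its front end, towards the robot, and the goods on the mat behind. Origin: centre of the underside; x from the button to the goods, z up
- tamper_button_top (a point): centre of the top of the green mushroom button of the station of the coffee tamper (58 mm steel foot, wooden knob, 86 mm tall); 34 mm across, 56 mm in front of the station's centre; its top is 48 mm above the bench when out. This point goes down with the button; pushed fully in, the button still stands 9 mm proud of its housing
- button_tamper (a joint): how far this button is pushed in, m: 0 out, 0.009 fully in. Button and bezel sit on a rubber cushion that gives way by about 1 mm for every 3 N and springs back. It goes straight down against about 2.5 N of friction, has no spring, and stays where it is left (at about 0.009)
- item_tamper: the coffee tamper (58 mm steel foot, wooden knob, 86 mm tall), loose on its station, about 30 mm behind the station's centre and about 86 mm behind the button; origin at the centre of its underside, 12 mm above the bench
Mind the look-alikes: they are no part of the job. Several things have the shape of the item_carton; the one meant has the colours described above.

How it is judged (in metres and radians):
On the way, in this order (a step that is already met when the one before it is completed fails the run):
1. the black tin's button is pushed in (value of joint button_tin above 0.006 m), for 0.2 s.
2. the purple carton's button is pushed in (value of joint button_carton above 0.006 m), for 0.2 s.
3. the label roll's button is pushed in (value of joint button_roll above 0.006 m), for 0.2 s.
At the end, for the whole second after the job is handed in: The buttons of the black tin, the purple carton and the label roll are in by more than 6 mm of their 9 mm, the tamper's button is out (less than 3 mm in), and all four goods stand at rest, upright, within 12 mm of where they were (value of joint each of button_tin, button_carton, button_roll above 0.006 m and value of joint button_tamper below 0.003 m and distance of each of item_tin, item_carton, item_roll, item_tamper from where it was at the start of the episode below 0.012 m and angle between each of item_tin, item_carton, item_roll, item_tamper's own z axis and vertical below 0.2 rad and linear speed of each of item_tin, item_carton, item_roll, item_tamper below 0.02 m/s); the robot touches nothing.
It fails at once if the carton's button is pushed before the tin's button is in (value of joint button_carton above 0.003 m and value of joint button_tin below 0.006 m).
It fails at once if the label roll's button is pushed before the carton's button is in (value of joint button_roll above 0.003 m and value of joint button_carton below 0.006 m).
It fails at once if the tamper's button is pushed in (value of joint button_tamper above 0.003 m).
It fails at once if a station or its button is pressed with more than 20 N (contact force between any of the fingers, the arm and station_tin above 20 N or contact force between any of the fingers, the arm and station_carton above 20 N or contact force between any of the fingers, the arm and station_roll above 20 N or contact force between any of the fingers, the arm and station_tamper above 20 N).
It fails at once if goods on a station are shifted by more than 12 mm, lifted or tipped (distance of any of item_tin, item_carton, item_roll, item_tamper from where it was at the start of the episode above 0.012 m or angle between any of item_tin, item_carton, item_roll, item_tamper's own z axis and vertical above 0.2 rad).
It also fails if it takes over 48 s, if anything falls off the work surface, if the arm or the gripper's body presses on something with over 40 N, if the wrist force passes 120 N, or if a joint passes its speed limit or range.

## Working session

There is one attempt and no reset: what is moved stays moved. The work goes in short steps, Python scripts to look and compute and a shell command to move; the robot and the scene stay as the last step left them, time stands still between calls to the robot, and variables do not carry over. Pictures are saved under pics/ and viewed, at most 10 in all, crops included, and the job is handed in when it is done.

```bash
mkdir -p pics; ls
python3 - <<'E'
from cell import env,cams
import cv2
o=env.get_obs(); print({k:o[k] for k in('time_s','tool_pos','tool_rot','force','grip_width')})
for n in('top','side'):
    im=cams.read_camera(n); cv2.imwrite(f'pics/{n}0.png',im[:,:,::-1]); print(cams.camera_info(n))
E
```

```text
pics
{'time_s': 0.0, 'tool_pos': array([0.17439993, 0.62561559, 0.23844584]), 'tool_rot': array([-1.79889514e+02,  4.74505207e-03,  1.64429272e+02]), 'force': array([-0.84704033,  0.00613982,  0.19707344]), 'grip_width': 0.0865304136550581}
{'fx': 444.36225802022443, 'fy': 444.36225802022443, 'cx': 322.49282620353273, 'cy': 238.0587545240862, 'k1': -0.054127459019046545, 'rvec': array([ 2.16520201, -2.20990285,  0.07760055]), 'tvec': array([0.21544881, 0.51316602, 1.37536999])}
{'fx': 468.84521355382316, 'fy': 468.84521355382316, 'cx': 329.556987093204, 'cy': 233.65342545788658, 'k1': -0.1144645108079536, 'rvec': array([ 2.3272535 ,  0.00577718, -0.01304471]), 'tvec': array([-0.53737456,  0.20333218,  1.17978016])}
```

View pics/top0.png

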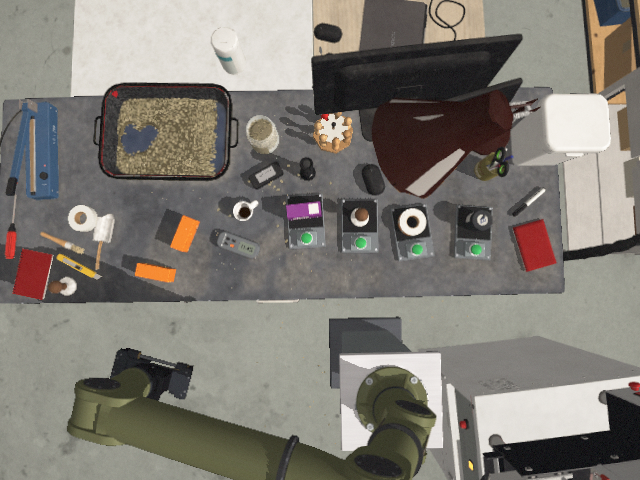

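View pics/side0.png

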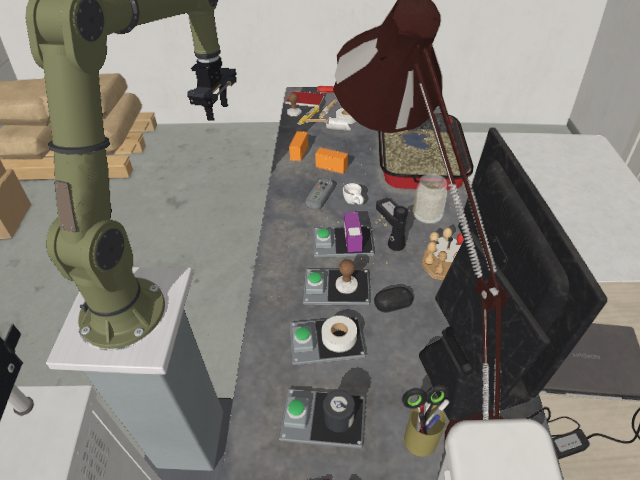

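The top view shows the buttons of the carton at (306,238), tamper (360,243), roll (417,250) and tin (475,250). The side view, from top to bottom, agrees. The lamp hangs behind the stations.

```bash
cat > h.py <<'E'
import numpy as np,cv2
from cell import env,cams
def ray(c,px):
    s=((np.array(px)-[c['cx'],c['cy']])/[c['fx'],c['fy']]); u=s.copy()
    for _ in range(20): u=s/(1+c['k1']*(u@u))
    R=cv2.Rodrigues(c['rvec'])[0]
    return -R.T@c['tvec'], R.T@np.array([*u,1])
def plane(c,px,z):
    o,d=ray(c,px); return o+d*(z-o[2])/d[2]
def greens(im,amin=40):
    h=cv2.cvtColor(im,cv2.COLOR_RGB2HSV)
    m=cv2.inRange(h,(55,120,60),(85,255,255))
    n,_,st,ce=cv2.connectedComponentsWithStats(m)
    return [(ce[i],st[i]) for i in range(1,n) if st[i,4]>amin]
E
python3 - <<'E'
from h import *
for n,z in(('top',.043),('side',.043)):
    im=cv2.imread(f'pics/{n}0.png')[:,:,::-1].copy(); c=cams.camera_info(n)
    print(n, ray(c,(320,240))[0].round(3))
    for ce,st in greens(im): print(ce.round(1),st,plane(c,ce,z).round(4))
c=cams.camera_info('top')
for p in((301,207),(361,214),(411,221),(479,219)): print(plane(c,p,.05).round(3))
# lamp shade points two-view: lower tip
c2=cams.camera_info('side')
for a,b in(((408,190),(370,128)),((510,122),(415,15)),):
    o,d=ray(c,a);p,e=ray(c2,b); t=np.linalg.lstsq(np.c_[d,-e],p-o,rcond=None)[0]; print((o+d*t[0]).round(3),(p+e*t[1]).round(3))
c=cams.camera_info('wrist');o=env.get_obs();from scipy.spatial.transform import Rotation as R
T=R.from_euler('xyz',o['tool_rot'],degrees=True)
print('cam in tool',T.inv().apply(ray(c,(320,240))[0]-o['tool_pos']))
E
```

```text
top [0.422 0.209 1.407]
[306.  237.6] [302 233   9  10  74] [0.5181 0.2557 0.043 ]
[360.4 242.5] [356 238  10  10  77] [0.4998 0.0888 0.043 ]
[416.9 249. ] [412 245  10   9  71] [ 0.4761 -0.0849  0.043 ]
[475.8 249. ] [471 245  10   9  74] [ 0.472  -0.2685  0.043 ]
side [ 0.551 -0.714  0.953]
[322.7 232.9] [318 229  11   9  78] [0.5163 0.2539 0.043 ]
[314.6 277.2] [309 272  12  11 100] [0.4985 0.0872 0.043 ]
[302.  333.3] [296 328  13  12 127] [ 0.4746 -0.0864  0.043 ]
[295.8 407.2] [289 400  15  15 174] [ 0.4705 -0.2698  0.043 ]
[0.612 0.269 0.05 ]
[0.587 0.085 0.05 ]
[ 0.562 -0.068  0.05 ]
[ 0.564 -0.28   0.05 ]
[0.579 0.029 0.508] [0.614 0.03  0.514]
[ 0.64  -0.085  0.748] [ 0.655 -0.085  0.753]
cam in tool [ 0.07536315 -0.00041013 -0.14569678]
```

Both views agree within 2 mm. The tool axes in world coordinates are tx ≈ (-.963,.268), ty ≈ (.268,.963) and tz down. I close the fingers and move over the carton side first, so I stay out of the minimum reach.

```bash
python3 -m pendant '[{"tx":-0.4,"ty":-0.3,"claw":1},{"tx":-0.9,"ty":-0.55,"claw":1},{"tx":-0.9,"ty":-0.55,"claw":1},{"tx":-0.9,"ty":-0.55,"claw":1},{"tx":-0.9,"ty":-0.55,"claw":1},{"tx":-0.9,"ty":-0.55,"claw":1},{"tx":-0.9,"ty":-0.55,"claw":1},{"tx":-0.9,"ty":-0.55,"claw":1},{"tx":-0.9,"ty":-0.55,"claw":1},{"tx":-0.9,"ty":-0.5,"claw":1}]' 10
cat >> h.py <<'E'
from scipy.spatial.transform import Rotation as Ro
def togo(x,y,z):
    o=env.get_obs(); T=Ro.from_euler('xyz',o['tool_rot'],degrees=True)
    print(round(o['time_s'],2),o['tool_pos'].round(4),o['tool_rot'].round(2),o['force'].round(2),round(o['grip_width'],4),'q',o['qpos'].round(0))
    print('togo units',(T.inv().apply(np.array([x,y,z])-o['tool_pos'])/.05).round(3))
E
python3 -c "
from h import *
togo(.471,-.269,.14)"
```

```text
0.1 [0.1745 0.6257 0.2386] [-1.7990e+02  1.0000e-02  1.6443e+02] [ 0.17 -0.12 -1.09] 0.0869 q [-74.  18.  -4.  83.   1.  79.  -3.]
togo units [-10.516 -15.641   2.   ]invalid input at $[0]: expected keys tx, ty, tz, spin, claw
```

All keys are required.

```bash
python3 -m pendant '[{"tx":-0.4,"ty":-0.3,"tz":0,"spin":0,"claw":1},{"tx":-0.9,"ty":-0.55,"tz":0,"spin":0,"claw":1},{"tx":-0.9,"ty":-0.55,"tz":0,"spin":0,"claw":1},{"tx":-0.9,"ty":-0.55,"tz":0,"spin":0,"claw":1},{"tx":-0.9,"ty":-0.55,"tz":0,"spin":0,"claw":1},{"tx":-0.9,"ty":-0.55,"tz":0,"spin":0,"claw":1},{"tx":-0.9,"ty":-0.55,"tz":0,"spin":0,"claw":1},{"tx":-0.9,"ty":-0.55,"tz":0,"spin":0,"claw":1},{"tx":-0.9,"ty":-0.55,"tz":0,"spin":0,"claw":1},{"tx":-0.9,"ty":-0.5,"tz":0,"spin":0,"claw":1}]' 10
python3 -c "
from h import *
togo(.471,-.269,.14)"
```

```text
time_s: 1.35
tool_pos: [0.5149, 0.26, 0.2393]
tool_rot: [-180.0, -0.0, 164.4]
force: [1.0, 1.7, -0.2]
grip_width: 0.0014
grasp_force: 0.0
1.35 [0.5149 0.26   0.2393] [-1.7999e+02 -2.0000e-02  1.6442e+02] [ 1.04  1.68 -0.23] 0.0014 q [-43.   9.  15.  94.  -2.  76.  47.]
togo units [ -1.997 -10.427   1.988]
```

```bash
python3 -m pendant '[{"tx":-0.1,"ty":-0.5,"tz":0,"spin":0,"claw":1},{"tx":-0.2,"ty":-1,"tz":0,"spin":0,"claw":1},{"tx":-0.2,"ty":-1,"tz":0,"spin":0,"claw":1},{"tx":-0.2,"ty":-1,"tz":0,"spin":0,"claw":1},{"tx":-0.2,"ty":-1,"tz":0,"spin":0,"claw":1},{"tx":-0.2,"ty":-1,"tz":0,"spin":0,"claw":1},{"tx":-0.2,"ty":-1,"tz":0,"spin":0,"claw":1},{"tx":-0.2,"ty":-1,"tz":0,"spin":0,"claw":1},{"tx":-0.2,"ty":-1,"tz":0,"spin":0,"claw":1},{"tx":-0.2,"ty":-1,"tz":0,"spin":0,"claw":1}]'
python3 -m pendant '[{"tx":-0.1,"ty":-0.8,"tz":0.5,"spin":0,"claw":1},{"tx":0,"ty":-0.1,"tz":0.9,"spin":0,"claw":1},{"tx":0,"ty":0,"tz":0.6,"spin":0,"claw":1},{"tx":0,"ty":0,"tz":0,"spin":0,"claw":1},{"tx":0,"ty":0,"tz":0,"spin":0,"claw":1}]'
python3 -c "
from h import *
togo(.471,-.269,.075)
c=cams.camera_info('wrist');im=cams.read_camera('wrist');cv2.imwrite('pics/w1.png',im[:,:,::-1])
for ce,st in greens(im): print(ce.round(1),st,plane(c,ce,.044).round(4))
"
```

```text
time_s: 2.6
tool_pos: [0.4774, -0.2217, 0.2393]
tool_rot: [179.9, -0.0, 164.5]
force: [-0.3, -0.3, 0.1]
grip_width: 0.0004
grasp_force: 0.0
time_s: 3.22
tool_pos: [0.4715, -0.2658, 0.1407]
tool_rot: [180.0, 0.1, 164.5]
force: [0.1, -0.5, 0.3]
grip_width: 0.0008
grasp_force: 0.0
3.23 [ 0.4715 -0.2658  0.1407] [1.7997e+02 8.0000e-02 1.6448e+02] [ 0.13 -0.5   0.29] 0.0008 q [-11.  11.  42. 107.  -8.  65. 108.]
togo units [-0.005 -0.066  1.313]
[617.8 171.8] [ 592  143   48   57 2253] [ 0.4731 -0.0904  0.044 ]
[314.2 246.1] [ 287  220   55   54 2309] [ 0.4693 -0.2701  0.044 ]
```

View pics/w1.png

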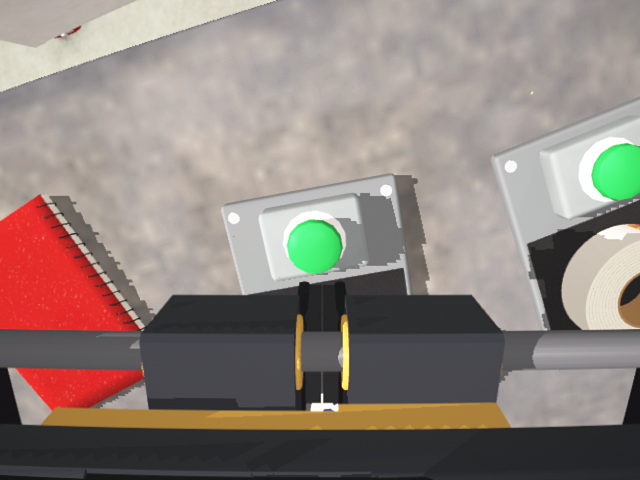

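The wrist view shows the tin's button at (314,246), which puts it at (0.470,-0.270) and agrees. Next I go down to just above it, then press slowly.

```bash
python3 -m pendant '[{"tx":0.03,"ty":-0.08,"tz":0.7,"spin":0,"claw":1},{"tx":0,"ty":0,"tz":0.6,"spin":0,"claw":1},{"tx":0,"ty":0,"tz":0.1,"spin":0,"claw":1},{"tx":0,"ty":0,"tz":0,"spin":0,"claw":1}]'
python3 -m pendant '[{"tx":0,"ty":0,"tz":0.05,"spin":0,"claw":1},{"tx":0,"ty":0,"tz":0.05,"spin":0,"claw":1},{"tx":0,"ty":0,"tz":0.05,"spin":0,"claw":1},{"tx":0,"ty":0,"tz":0.03,"spin":0,"claw":1},{"tx":0,"ty":0,"tz":0,"spin":0,"claw":1},{"tx":0,"ty":0,"tz":0,"spin":0,"claw":1}]'
```

```text
time_s: 3.78
tool_pos: [0.4693, -0.2698, 0.0708]
tool_rot: [-180.0, 0.1, 164.5]
force: [-0.2, -0.6, 0.5]
grip_width: 0.0005
grasp_force: 0.0
time_s: 4.53
tool_pos: [0.4688, -0.2697, 0.0608]
tool_rot: [-180.0, 0.1, 164.4]
force: [0.6, 0.3, 2.3]
grip_width: 0.0004
grasp_force: 1.1
```

```bash
python3 -m pendant '[{"tx":0,"ty":0,"tz":0.04,"spin":0,"claw":1},{"tx":0,"ty":0,"tz":0.04,"spin":0,"claw":1},{"tx":0,"ty":0,"tz":0.03,"spin":0,"claw":1},{"tx":0,"ty":0,"tz":0,"spin":0,"claw":1},{"tx":0,"ty":0,"tz":0,"spin":0,"claw":1}]'
```

```text
time_s: 5.15
tool_pos: [0.4684, -0.2696, 0.0551]
tool_rot: [180.0, 0.0, 164.4]
force: [1.7, -0.1, 3.4]
grip_width: 0.0006
grasp_force: 1.5
```

```bash
python3 -m pendant '[{"tx":0,"ty":0,"tz":0.02,"spin":0,"claw":1},{"tx":0,"ty":0,"tz":0.02,"spin":0,"claw":1},{"tx":0,"ty":0,"tz":0,"spin":0,"claw":1}]'
```

```text
time_s: 5.52
tool_pos: [0.4685, -0.2697, 0.0535]
tool_rot: [180.0, 0.0, 164.4]
force: [-1.0, 0.3, 6.6]
grip_width: 0.0007
grasp_force: 3.7
```

Force has risen to 6.6 N, well past the 2.5 N friction, so the button is at its stop. I lift and move to the carton.

```bash
python3 -m pendant '[{"tx":0,"ty":0,"tz":-0.2,"spin":0,"claw":1},{"tx":0,"ty":0,"tz":-0.7,"spin":0,"claw":1},{"tx":0,"ty":0,"tz":-0.9,"spin":0,"claw":1},{"tx":0,"ty":0,"tz":0,"spin":0,"claw":1},{"tx":0,"ty":0,"tz":0,"spin":0,"claw":1}]'
python3 -c "
from h import *
togo(.517,.2545,.18)
c=cams.camera_info('wrist');im=cams.read_camera('wrist');cv2.imwrite('pics/w2.png',im[:,:,::-1])
for ce,st in greens(im):
  for z in(.044,.035): print(ce.round(1),st,plane(c,ce,z).round(4))
"
```

```text
time_s: 6.15
tool_pos: [0.4675, -0.269, 0.1423]
tool_rot: [180.0, -0.1, 164.4]
force: [-0.3, 0.2, 0.2]
grip_width: 0.0007
grasp_force: 0.0
6.15 [ 0.4675 -0.269   0.1423] [ 1.7996e+02 -1.0000e-01  1.6443e+02] [-0.35  0.22  0.22] 0.0007 q [-12.  11.  43. 107.  -8.  65. 109.]
togo units [ 1.858 10.353 -0.744]
[620.  177.2] [ 596  149   44   56 2035] [ 0.4729 -0.0913  0.044 ]
[620.  177.2] [ 596  149   44   56 2035] [ 0.4758 -0.0855  0.035 ]
[321.3 246.1] [ 295  221   53   51 2084] [ 0.4665 -0.2694  0.044 ]
[321.3 246.1] [ 295  221   53   51 2084] [ 0.4691 -0.2701  0.035 ]
```

The button now looks smaller (52 px against 54.5) and sits where a lowered button should, so it is in. Next is the carton.

```bash
python3 -m pendant '[{"tx":0.1,"ty":0.5,"tz":-0.3,"spin":0,"claw":1},{"tx":0.18,"ty":1,"tz":-0.4,"spin":0,"claw":1},{"tx":0.18,"ty":1,"tz":0,"spin":0,"claw":1},{"tx":0.18,"ty":1,"tz":0,"spin":0,"claw":1},{"tx":0.18,"ty":1,"tz":0,"spin":0,"claw":1},{"tx":0.18,"ty":1,"tz":0,"spin":0,"claw":1},{"tx":0.18,"ty":1,"tz":0,"spin":0,"claw":1},{"tx":0.18,"ty":1,"tz":0,"spin":0,"claw":1},{"tx":0.18,"ty":1,"tz":0,"spin":0,"claw":1},{"tx":0.18,"ty":1,"tz":0,"spin":0,"claw":1}]'
python3 -m pendant '[{"tx":0.2,"ty":0.8,"tz":0.3,"spin":0,"claw":1},{"tx":0.1,"ty":0.1,"tz":0.5,"spin":0,"claw":1},{"tx":0,"ty":0,"tz":0,"spin":0,"claw":1},{"tx":0,"ty":0,"tz":0,"spin":0,"claw":1}]'
python3 -c "
from h import *
togo(.517,.2545,.072)
c=cams.camera_info('wrist');im=cams.read_camera('wrist');cv2.imwrite('pics/w3.png',im[:,:,::-1])
for ce,st in greens(im): print(ce.round(1),st,plane(c,ce,.044).round(4))
"
```

```text
time_s: 7.45
tool_pos: [0.512, 0.2121, 0.1762]
tool_rot: [-179.9, -0.1, 164.4]
force: [1.3, -0.2, -0.2]
grip_width: 0.0005
grasp_force: 0.0
time_s: 7.95
tool_pos: [0.5109, 0.2572, 0.1379]
tool_rot: [-179.9, -0.0, 164.3]
force: [0.3, -0.5, 0.8]
grip_width: 0.0006
grasp_force: 0.0
7.95 [0.5109 0.2572 0.1379] [-1.7994e+02 -1.0000e-02  1.6435e+02] [ 0.35 -0.47  0.79] 0.0006 q [-45.  13.  18. 102.  -4.  65.  49.]
togo units [-0.133 -0.018  1.318]
[320.3 257.7] [ 293  231   55   55 2331] [0.5154 0.2545 0.044 ]
[ 53.3 299. ] [  26  275   55   50 2162] [0.4972 0.0889 0.044 ]
```

View pics/w3.png

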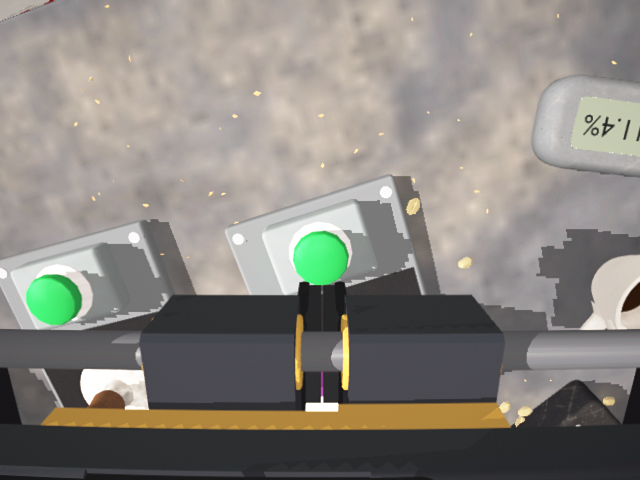

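The wrist view shows the carton's button at (320,258), so the target is (0.516,0.2545). The tamper's station sits to the left at (53,299).

```bash
python3 -m pendant '[{"tx":-0.11,"ty":-0.03,"tz":0.7,"spin":0,"claw":1},{"tx":0,"ty":0,"tz":0.5,"spin":0,"claw":1},{"tx":0,"ty":0,"tz":0.1,"spin":0,"claw":1},{"tx":0,"ty":0,"tz":0,"spin":0,"claw":1}]'
python3 -m pendant '[{"tx":0,"ty":0,"tz":0.05,"spin":0,"claw":1},{"tx":0,"ty":0,"tz":0.05,"spin":0,"claw":1},{"tx":0,"ty":0,"tz":0.05,"spin":0,"claw":1},{"tx":0,"ty":0,"tz":0.05,"spin":0,"claw":1},{"tx":0,"ty":0,"tz":0.04,"spin":0,"claw":1},{"tx":0,"ty":0,"tz":0.04,"spin":0,"claw":1},{"tx":0,"ty":0,"tz":0,"spin":0,"claw":1},{"tx":0,"ty":0,"tz":0,"spin":0,"claw":1}]'
```

```text
time_s: 8.5
tool_pos: [0.5163, 0.2553, 0.0741]
tool_rot: [179.9, 0.1, 164.4]
force: [0.2, 0.2, 0.4]
grip_width: 0.0002
grasp_force: 0.0
time_s: 9.5
tool_pos: [0.5157, 0.2556, 0.0591]
tool_rot: [180.0, 0.0, 164.4]
force: [0.9, 0.3, 0.6]
grip_width: 0.0005
grasp_force: 0.8
```

```bash
python3 -m pendant '[{"tx":0,"ty":0,"tz":0.04,"spin":0,"claw":1},{"tx":0,"ty":0,"tz":0.04,"spin":0,"claw":1},{"tx":0,"ty":0,"tz":0.03,"spin":0,"claw":1},{"tx":0,"ty":0,"tz":0,"spin":0,"claw":1},{"tx":0,"ty":0,"tz":0,"spin":0,"claw":1}]'
```

```text
time_s: 10.12
tool_pos: [0.5157, 0.2557, 0.0541]
tool_rot: [180.0, 0.0, 164.4]
force: [-1.3, -0.1, 6.1]
grip_width: 0.0002
grasp_force: 2.9
```

```bash
python3 -m pendant '[{"tx":0,"ty":0,"tz":0.02,"spin":0,"claw":1},{"tx":0,"ty":0,"tz":0,"spin":0,"claw":1}]'
python3 -m pendant '[{"tx":0,"ty":0,"tz":-0.2,"spin":0,"claw":1},{"tx":0,"ty":0,"tz":-0.7,"spin":0,"claw":1},{"tx":0,"ty":0,"tz":-0.8,"spin":0,"claw":1},{"tx":0,"ty":0,"tz":0,"spin":0,"claw":1},{"tx":0,"ty":0,"tz":0,"spin":0,"claw":1}]'
python3 -c "
from h import *
togo(.4745,-.086,.18)
c=cams.camera_info('wrist');im=cams.read_camera('wrist');cv2.imwrite('pics/w4.png',im[:,:,::-1])
for ce,st in greens(im):
  for z in(.044,.035): print(ce.round(1),st,plane(c,ce,z).round(4))
"
```

```text
time_s: 10.38
tool_pos: [0.5157, 0.2557, 0.0534]
tool_rot: [180.0, 0.0, 164.4]
force: [-1.4, 0.2, 8.0]
grip_width: 0.0007
grasp_force: 3.9
time_s: 11.0
tool_pos: [0.5149, 0.2551, 0.1369]
tool_rot: [-179.9, -0.1, 164.4]
force: [-0.7, 0.4, -1.1]
grip_width: 0.0006
grasp_force: 0.0
11.0 [0.5149 0.2551 0.1369] [-1.7995e+02 -5.0000e-02  1.6442e+02] [-0.67  0.39 -1.12] 0.0006 q [-45.  14.  18. 102.  -5.  65.  49.]
togo units [-1.052 -6.79  -0.856]
[321.8 246.3] [ 295  221   54   52 2170] [0.5126 0.2553 0.044 ]
[321.8 246.3] [ 295  221   54   52 2170] [0.5153 0.2546 0.035 ]
[ 52.3 292.7] [  25  268   56   51 2205] [0.4972 0.0889 0.044 ]
[ 52.3 292.7] [  25  268   56   51 2205] [0.4993 0.0819 0.035 ]
```

The carton's button is in: it bottomed at 8 N and now sits where a lowered button should. Next is the roll, passing above the tamper with clearance.

```bash
python3 -m pendant '[{"tx":0,"ty":0,"tz":-0.9,"spin":0,"claw":1},{"tx":-0.1,"ty":-0.5,"tz":0,"spin":0,"claw":1},{"tx":-0.15,"ty":-1,"tz":0,"spin":0,"claw":1},{"tx":-0.15,"ty":-1,"tz":0,"spin":0,"claw":1},{"tx":-0.15,"ty":-1,"tz":0,"spin":0,"claw":1},{"tx":-0.15,"ty":-1,"tz":0,"spin":0,"claw":1},{"tx":-0.15,"ty":-1,"tz":0,"spin":0,"claw":1},{"tx":-0.15,"ty":-1,"tz":0,"spin":0,"claw":1},{"tx":-0.05,"ty":-0.3,"tz":0.4,"spin":0,"claw":1},{"tx":0,"ty":0,"tz":0.5,"spin":0,"claw":1}]'
python3 -m pendant '[{"tx":0,"ty":0,"tz":0,"spin":0,"claw":1},{"tx":0,"ty":0,"tz":0,"spin":0,"claw":1}]'
python3 -c "
from h import *
togo(.4745,-.086,.072)
c=cams.camera_info('wrist');im=cams.read_camera('wrist');cv2.imwrite('pics/w5.png',im[:,:,::-1])
for ce,st in greens(im): print(ce.round(1),st,plane(c,ce,.044).round(4))
"
```

```text
time_s: 12.3
tool_pos: [0.4734, -0.0886, 0.136]
tool_rot: [-180.0, -0.1, 164.2]
force: [0.2, 0.8, -0.1]
grip_width: 0.0001
grasp_force: 0.0
time_s: 12.55
tool_pos: [0.4746, -0.0862, 0.1375]
tool_rot: [-180.0, -0.0, 164.4]
force: [0.3, -0.2, 0.5]
grip_width: 0.0004
grasp_force: 0.0
12.55 [ 0.4746 -0.0862  0.1375] [-1.7998e+02 -4.0000e-02  1.6444e+02] [ 0.33 -0.23  0.53] 0.0004 q [-27.   2.  35. 115.  -1.  64.  83.]
togo units [1.00e-03 3.00e-03 1.31e+00]
[616.2 209.1] [ 589  182   51   55 2314] [0.4966 0.0843 0.044 ]
[321.7 248. ] [ 295  221   55   55 2360] [ 0.4735 -0.0863  0.044 ]
[ 46.6 309.6] [  21  287   52   43 1778] [ 0.4664 -0.2614  0.044 ]
```

View pics/w5.png

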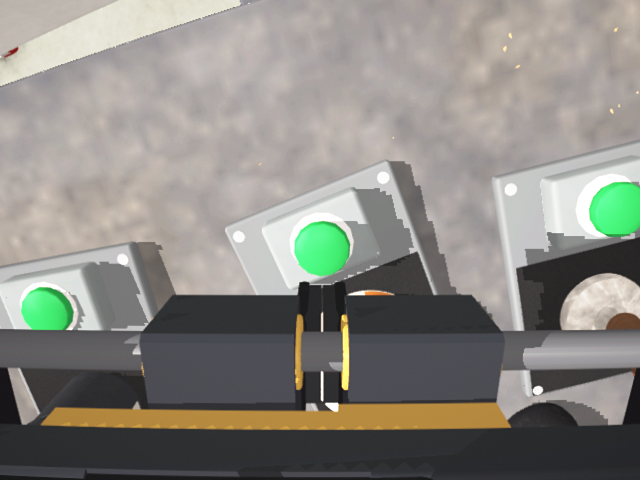

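The roll's button is under the tool at (322,248). The tin's button, at (47,310), is visibly lower.

```bash
python3 -m pendant '[{"tx":0,"ty":0,"tz":0.7,"spin":0,"claw":1},{"tx":0,"ty":0,"tz":0.5,"spin":0,"claw":1},{"tx":0,"ty":0,"tz":0.1,"spin":0,"claw":1},{"tx":0,"ty":0,"tz":0,"spin":0,"claw":1}]'
python3 -m pendant '[{"tx":0,"ty":0,"tz":0.05,"spin":0,"claw":1},{"tx":0,"ty":0,"tz":0.05,"spin":0,"claw":1},{"tx":0,"ty":0,"tz":0.05,"spin":0,"claw":1},{"tx":0,"ty":0,"tz":0.05,"spin":0,"claw":1},{"tx":0,"ty":0,"tz":0.04,"spin":0,"claw":1},{"tx":0,"ty":0,"tz":0.04,"spin":0,"claw":1},{"tx":0,"ty":0,"tz":0,"spin":0,"claw":1},{"tx":0,"ty":0,"tz":0,"spin":0,"claw":1}]'
```

```text
time_s: 13.1
tool_pos: [0.4755, -0.0861, 0.0733]
tool_rot: [180.0, 0.1, 164.4]
force: [-0.4, -0.6, 0.1]
grip_width: 0.0005
grasp_force: 0.0
time_s: 14.1
tool_pos: [0.4751, -0.0861, 0.0586]
tool_rot: [180.0, 0.0, 164.4]
force: [0.6, 1.0, 0.5]
grip_width: 0.0003
grasp_force: 0.8
```

```bash
python3 -m pendant '[{"tx":0,"ty":0,"tz":0.04,"spin":0,"claw":1},{"tx":0,"ty":0,"tz":0.04,"spin":0,"claw":1},{"tx":0,"ty":0,"tz":0.03,"spin":0,"claw":1},{"tx":0,"ty":0,"tz":0,"spin":0,"claw":1},{"tx":0,"ty":0,"tz":0,"spin":0,"claw":1}]'
```

```text
time_s: 14.72
tool_pos: [0.4751, -0.0861, 0.0536]
tool_rot: [180.0, 0.0, 164.4]
force: [-0.8, 0.0, 6.9]
grip_width: 0.0003
grasp_force: 3.6
```

```bash
python3 -m pendant '[{"tx":0,"ty":0,"tz":0.015,"spin":0,"claw":1},{"tx":0,"ty":0,"tz":0,"spin":0,"claw":1}]'
python3 -m pendant '[{"tx":0,"ty":0,"tz":-0.2,"spin":0,"claw":1},{"tx":0,"ty":0,"tz":-0.7,"spin":0,"claw":1},{"tx":0,"ty":0,"tz":-0.8,"spin":0,"claw":1},{"tx":0,"ty":0,"tz":0,"spin":0,"claw":1},{"tx":0,"ty":0,"tz":0,"spin":0,"claw":1}]'
python3 -c "
from h import *
togo(.4745,-.086,.18)
c=cams.camera_info('wrist');im=cams.read_camera('wrist')
for ce,st in greens(im):
  for z in(.044,.035): print(ce.round(1),st,plane(c,ce,z).round(4))
cv2.imwrite('pics/side1.png',cams.read_camera('side')[:,:,::-1])
"
```

```text
time_s: 14.98
tool_pos: [0.4752, -0.0861, 0.053]
tool_rot: [180.0, 0.0, 164.4]
force: [-0.8, -0.1, 8.4]
grip_width: 0.0008
grasp_force: 4.5
time_s: 15.6
tool_pos: [0.474, -0.086, 0.1366]
tool_rot: [-180.0, -0.1, 164.4]
force: [0.7, -0.6, -0.4]
grip_width: 0.0003
grasp_force: 0.0
15.6 [ 0.474  -0.086   0.1366] [-1.7999e+02 -9.0000e-02  1.6443e+02] [ 0.72 -0.62 -0.38] 0.0003 q [-27.   2.  35. 115.  -1.  64.  83.]
togo units [-0.009  0.002 -0.869]
[616.5 210.5] [ 590  183   50   55 2293] [0.4966 0.0841 0.044 ]
[616.5 210.5] [ 590  183   50   55 2293] [0.5001 0.0898 0.035 ]
[321.6 244.9] [ 295  219   54   53 2178] [ 0.4708 -0.0855  0.044 ]
[321.6 244.9] [ 295  219   54   53 2178] [ 0.4734 -0.0863  0.035 ]
[ 45.6 310.7] [  20  289   52   41 1734] [ 0.466  -0.2612  0.044 ]
[ 45.6 310.7] [  20  289   52   41 1734] [ 0.4684 -0.2686  0.035 ]
```

View pics/side1.png

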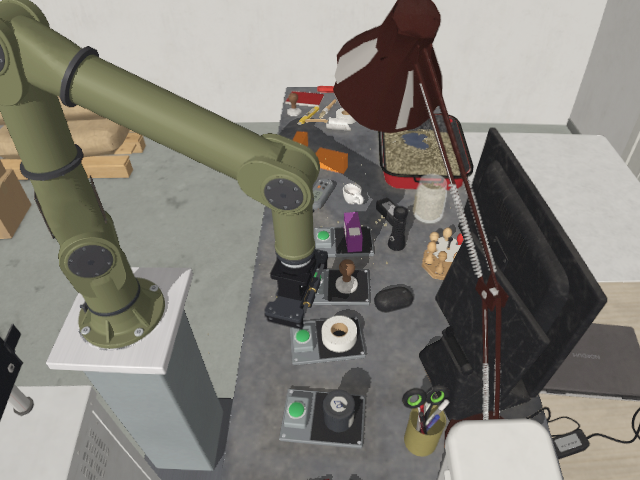

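In the side view the goods stand where they were, the three buttons are in, and the tool is clear above the roll's button at about (300,335).

```bash
python3 -c "
from cell import env
print(env.sign_off())"
```

```text
the job is handed in; nothing more can be done
None
```

I pressed the tin, carton and roll buttons fully in, in that order and at no more than about 8.5 N in any reading; the tamper's button was left alone, the goods look unmoved in the last side view, and the job is handed in (no verdict was shown).

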